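# Dip the gauge rod in the pin feeder and present it for reading

## Task

Take the gauge rod from its fork rest, push it tip first down the feeder's sloping guide tube until its collar stops squarely on the tube's mouth, then pull it right out. Finish still holding it in the gripper, level and still, with the rod's tip a few centimetres above the middle of the flat dark reading pad and touching nothing else; do not let go. Leave the loose coil, spool and screwdriver where they are.

Things in the scene. Friction and masses are not known exactly. Their poses are not given: they have to be found in the camera images.
- gauge: Loose gauge rod, 0.12 kg, 210 mm long, +x along its axis to the tip. Origin: centre of the collar's tip-side (stop) face. Steel shaft 10 mm dia from x 0 to tip at +80; collar, a disc 36 mm dia, x -8 to 0; square black handle 16 x 16 mm, x -130 to -8, faces normal to y and z. Starts level in the rest, z up, axis 60 mm above the table, tip within 20 deg of pointing at -x world
- gauge_tip (a point): The end point of the gauge rod's shaft, on its axis, 80 mm from the collar's stop face.
- tube: Sloping steel guide tube on the feeder, fixed. Origin: centre of its open mouth, 125 mm above the table. +x is the axis INTO the tube, 35 deg below level, heading world -x within 20 deg (mouth faces up and away from the robot); y level. 100 mm long, bore 17 mm dia flared to 24 at the mouth, outside 23 to 30 mm. Shaft enters 80 mm till the collar stops; no spring or catch
- feeder: Fixed pin feeder carrying the tube. Origin on the table, +x its rear, roughly to the robot. Grey hopper with black lid and knob: x 0 to 102, y -52 to 52, 138 mm high. Dark foot: x -70 to 100, y -50 to 50, 22 mm high. Tube mouth centre at x -75, y 0, z 125 mm; a post 30 mm wide under the tube at x -35
- rest: Fixed rest for the gauge, origin on the table, +x the way the gauge's tip points at the start. Dark base plate x -200 to 20, y -30 to 30, 10 mm high; two aluminium forks open upward, each 10 mm long: at x -15 (slot 14 mm, 72 mm high) under the shaft, at x -172 (slot 21 mm, 70 mm high) under the handle's end. Collar's stop face at x -60; handle free between collar and rear fork
- pad: Fixed flat dark rubber reading pad, 90 x 90 mm, 6 mm thick. Origin: centre of its underside, on the table.
- coil: Bystander: small loose coil block with copper wrap, 40 x 26 x 22 mm, origin at the centre of its underside.
- spool: Bystander: loose grey wire spool standing on its flange, 56 mm diameter, 46 mm high, origin at the centre of its underside.
- screwdriver: Bystander: loose screwdriver, 200 mm long, handle 26 mm thick, lying on the table along its x, origin at its underside near the middle.
There are look-alikes about, which are no part of the job. There is more than one size of the feeder; the one meant has the size given above. Leave any blue look-alike of the gauge alone.

How it is judged:
On the way, in this order (a step that is already met when the one before it is completed fails the run):
1. the gauge is in the tube with its collar stopped on the mouth: stop face within 3 mm of the mouth, within 6 mm of the tube's axis, rod aligned with the tube within 7 degrees (x of gauge in the frame of tube between -0.003 and 0.004 m and y of gauge in the frame of tube between -0.006 and 0.006 m and z of gauge in the frame of tube between -0.006 and 0.006 m and x of gauge_tip in the frame of tube above 0.07 m and angle between the x axis of gauge and the x axis of tube, either way round below 0.12 rad), for 0.2 s.
2. the gauge is drawn right out of the tube, held by the fingers: tip at least 10 mm outside the mouth (x of gauge_tip in the frame of tube below -0.01 m and contact force between the fingers and gauge above 1 N), for 0.1 s.
At the end, for the whole second after the job is handed in: the fingers hold the gauge (over 1 N), nothing else touches it; tip within 30 mm of the pad centre in plan, 20 to 130 mm above the table; collar over 28 mm; rod level within 8 degrees, at rest (20 mm/s, 0.15 rad/s); coil, spool, screwdriver within 20 mm of their starts (contact force between the fingers and gauge above 1 N and horizontal distance between gauge_tip and pad below 0.03 m and height (world z) of gauge_tip between 0.02 and 0.13 m and height (world z) of gauge above 0.028 m and angle between gauge's own x axis and vertical between 1.4308 and 1.7108 rad and linear speed of gauge below 0.02 m/s and angular speed of gauge below 0.15 rad/s and contact force between gauge and pad below 0.1 N and contact force between gauge and feeder below 0.1 N and contact force between gauge and rest below 0.1 N and contact force between gauge and coil below 0.1 N and contact force between gauge and spool below 0.1 N and contact force between gauge and screwdriver below 0.1 N and distance of each of coil, spool, screwdriver from where it was at the start of the episode below 0.02 m); the arm keeps its last pose, push and grip.
It fails at once if a bystander (coil, spool or screwdriver) is moved more than 20 mm (distance of any of coil, spool, screwdriver from where it was at the start of the episode above 0.02 m).
It also fails if it takes over 50 s, if anything falls off the work surface, if the arm or the gripper's body presses on something with over 40 N, if the wrist force passes 120 N, or if a joint passes its speed limit or range.

## Robot

A 6-joint arm with a two-finger parallel gripper is mounted at the origin on the work surface. World frame = base frame: x ahead of the robot, y to its left, z up, the work surface at z = 0. Lengths are in m, angles in rad, forces in N, time in s.
With the tool pointing down it reaches from about 0.35 to 0.975 m from the base axis. Payload 4.9 kg.
Tool frame: the origin (TCP) lies at the very end of the fingers, on their centre line; the grasp point (between the pads) lies 19 mm behind it (ctrl.grasp_offset is the distance from the TCP to the grasp point, in m); z points along the fingers, y is the line along which they close (so a half turn about z gives the same grasp; the last joint's range is limited). The gripper opens to 85 mm and grips with 20 to 120 N. Pads are 22 mm wide; open, the fingers measure 114 mm over their backs; the gripper's body (76 mm by 85 mm) begins 54 mm behind the grasp point. The pads swing forward as they close: fully open they stand 13 mm farther back than shut.
Start: joints at [-1.326, 0.053, 1.613, -0, 1.476, -0.119], TCP at [0.222, -0.584, 0.202] pointing down, gripper open.
Joint ranges: [-3.01, 3.01], [-1.01, 2.22], [0.06, 2.58], [-1.02, 4.17], [0.09, 2.62], [-3.14, 3.14]. Speed limits (rad/s): [2.57, 2.57, 3.14, 3.14, 3.14, 3.14].

## Interface

Orientations are given as a rotation vector (axis times angle).
In Python, from station import ctrl, optics gives the robot as it stands.
- The arm moves only by the shell command python3 -m handwheel 'ROWS' [OPENING] [FORCE]. ROWS is JSON, a list of rows, each an object of numbers: "tx", "ty", "tz": the shift along the tool's x, y, z in mm; "roll": the turn about the tool's z in rad. A call has 1 to 12 rows; each row shifts and turns the commanded pose from where the row before left it, along the tool's axes as they then stand; what a row does not reach is not made up. A row lasts 1/12 s, in which the tool goes at most 41.7 mm and 7.16 degrees, less where a joint would pass 70% of its speed; a pose out of reach is approached as far as the arm can. A call with a gripper value outside its range is refused whole. OPENING is the finger opening in mm, from 0 to 85.4, set as the call begins (- or left out, the last holds). The fingers move at their own pace and stop on an object; FORCE is the grip in N (left out, the last holds). Time passes only in rows, so rows that do not move let the fingers close. It gives the time, the measured TCP pose, the force, the opening and the grip force at its end, in the units of the state.
- ctrl.get_obs(): the state, without advancing time (a new reading comes with each control period).
- optics.get_image(name): name is "scene" or "top" or "wrist"; returns (picture, depth): 400x640x3 uint8, red, green, blue; 400x640 float32, m along the optical axis (not along the pixel's ray), 0 where there is no reading.
- optics.camera_params(name): a dict with "mtx" (3x3 intrinsics, pixels), "extrinsics" (4x4, takes a point from camera to world coordinates); the wrist camera has in their place "tool_from_camera" (4x4, takes a point from camera to tool coordinates, whose origin is the TCP and whose axes are the flange's). Camera axes: x right, y down, z forward; pixel columns grow to the right and rows downward; lengths in m; the calibration is good to about 2 mm. A picture is of the moment at which its call begins: read the wrist's pose just before it. camera_params takes no time and is no camera call.
- ctrl.finish_job(): hands the job in; it is judged then, once.
The state is a dict: "t": time; "q": joint angles; "dq": joint speeds; "effort": joint torques, N m; "tool_pos": TCP position; "tool_rot": TCP orientation; "contact_force": force on the tool from outside, world axes, zero at the start; "wrist_torque": the same for the moment, N m; "opening": finger opening in m; "grip_force": force on a finger pad.
Only numpy, scipy, OpenCV 4.12 (cv2) and the standard library are available. Lean on these libraries where they do the work, as an engineer would, in place of code of your own. Each camera call takes 0.05 s, during which the arm holds its last target. There are 200 camera calls.

## Working session

There is one attempt and no reset: what is moved stays moved. The work goes in short steps, Python scripts to look and compute and a shell command to move; the robot and the scene stay as the last step left them, time stands still between calls to the robot, and variables do not carry over. Pictures are saved under pics/ and viewed, at most 10 in all, crops included, and the job is handed in when it is done.

```bash
ls; mkdir -p pics; python3 - <<'E'
from station import ctrl, optics
import cv2,numpy as np
o=ctrl.get_obs();print(o['t'],o['tool_pos'],o['tool_rot'],ctrl.grasp_offset)
for n in ['scene','top']:
    p,d=optics.get_image(n);cv2.imwrite(f'pics/{n}0.png',p[:,:,::-1]);np.savez(f'{n}0.npz',p=p,d=d);c=optics.camera_params(n);print(n,c)
E
```

```text
pics
0.0 [ 0.22222478 -0.58342328  0.20067661] [-3.08775261e+00 -5.67963276e-01  1.89590154e-04] 0.0187
scene {'mtx': array([[499.80801894,   0.        , 311.2905968 ],
       [  0.        , 499.80801894, 200.84543093],
       [  0.        ,   0.        ,   1.        ]]), 'extrinsics': array([[ 6.15727067e-01,  4.78427707e-01, -6.26088738e-01,
         1.41807823e+00],
       [ 7.87959096e-01, -3.73044746e-01,  4.89855163e-01,
        -7.07261626e-01],
       [ 8.01168605e-04, -7.94949399e-01, -6.06675211e-01,
         9.51946982e-01],
       [ 0.00000000e+00,  0.00000000e+00,  0.00000000e+00,
         1.00000000e+00]])}
top {'mtx': array([[504.89883424,   0.        , 316.42183236],
       [  0.        , 504.89883424, 195.71396353],
       [  0.        ,   0.        ,   1.        ]]), 'extrinsics': array([[-0.00465349, -0.9899198 ,  0.14155262,  0.36898503],
       [-0.99985799,  0.00689884,  0.01537571, -0.00825517],
       [-0.01619727, -0.14146096, -0.98981132,  1.44071319],
       [ 0.        ,  0.        ,  0.        ,  1.        ]])}
```

View pics/top0.png

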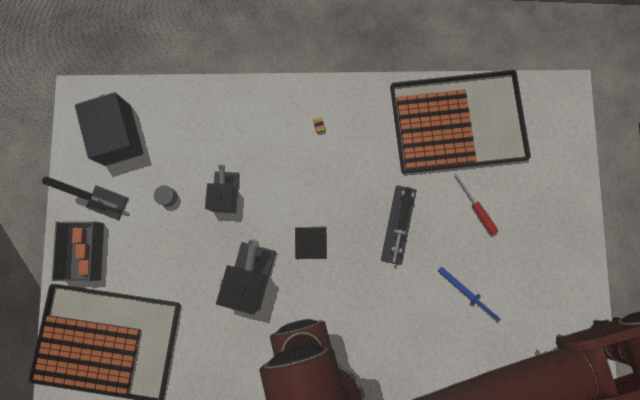

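View pics/scene0.png

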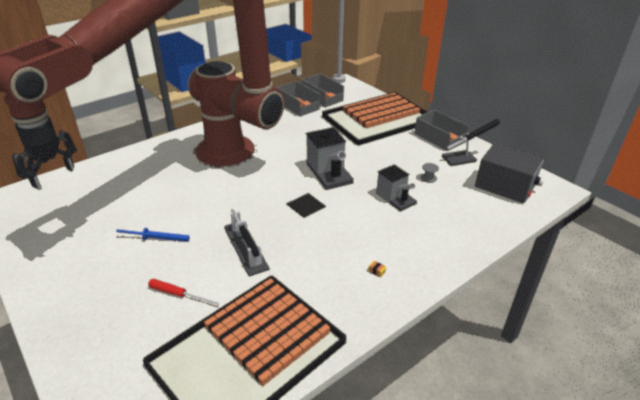

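```bash
cat > h.py <<'E'
import numpy as np,cv2
from station import ctrl,optics
def cloud(n,d):
    c=optics.camera_params(n);K=c['mtx'];E=c['extrinsics']
    v,u=np.indices(d.shape)
    P=np.stack([(u-K[0,2])/K[0,0]*d,(v-K[1,2])/K[1,1]*d,d],-1)
    return P@E[:3,:3].T+E[:3,3]
def proj(n,P):
    c=optics.camera_params(n);K=c['mtx'];E=c['extrinsics']
    q=(np.atleast_2d(P)-E[:3,3])@E[:3,:3]; q=q@K.T
    return q[:,:2]/q[:,2:]
E
python3 - <<'E'
from h import *
z=np.load('top0.npz');p,d=z['p'],z['d'];W=cloud('top',d)
np.set_printoptions(precision=4,suppress=True)
def rep(name,u0,u1,v0,v1,lo,hi):
    A=W[v0:v1,u0:u1].reshape(-1,3);dd=d[v0:v1,u0:u1].ravel()
    m=(dd>0)&(A[:,2]>lo)&(A[:,2]<hi);B=A[m]
    if len(B)<5: print(name,len(B));return
    r=cv2.minAreaRect((B[:,:2]*1000).astype(np.float32));print(name,len(B),'z',np.percentile(B[:,2],[5,50,95]),r, cv2.boxPoints(r).round().tolist())
rep('hop',205,285,230,320,.125,.145)
rep('hopS',195,250,160,220,.06,.14)
rep('footL',205,285,230,320,.012,.03)
rep('pad',285,335,220,265,.003,.012)
rep('restbase',375,425,180,272,.005,.015)
rep('restall',375,425,180,272,.005,.1)
rep('gauge',375,425,180,272,.045,.1)
rep('tube',240,262,235,262,.05,.16)
S=np.hstack([cv2.resize(p[180:280,370:430],None,fx=5,fy=5,interpolation=2),cv2.resize(p[230:320,210:280],None,fx=5,fy=5.5556,interpolation=2)])
cv2.imwrite('pics/crop1.png',S[:,:,::-1]);print(S.shape)
E
```

```text
hop 1046 z [0.1252 0.1273 0.1362] ((350.12933349609375, 199.8394775390625), (103.87010955810547, 174.8345947265625), 74.98767852783203) [[252.0, 172.0], [421.0, 127.0], [448.0, 227.0], [279.0, 273.0]]
hopS 845 z [0.0676 0.0861 0.0919] ((591.0203857421875, 277.5459289550781), (72.03435516357422, 127.60962677001953), 87.32816314697266) [[526.0, 245.0], [653.0, 239.0], [656.0, 311.0], [529.0, 316.0]]
footL 683 z [0.0159 0.0217 0.0269] ((350.98614501953125, 199.66903686523438), (100.76050567626953, 166.59230041503906), 75.1764144897461) [[258.0, 172.0], [419.0, 130.0], [444.0, 227.0], [283.0, 270.0]]
pad 989 z [0.0033 0.0059 0.0102] ((442.31451416015625, 34.479827880859375), (139.91908264160156, 124.6553726196289), 89.71414947509766) [[380.0, -35.0], [504.0, -36.0], [505.0, 104.0], [380.0, 105.0]]
restbase 1131 z [0.0054 0.0095 0.0138] ((487.9998779296875, -221.9966583251953), (140.5796356201172, 259.8432922363281), 88.65836334228516) [[356.0, -289.0], [616.0, -295.0], [620.0, -155.0], [360.0, -149.0]]
restall 1712 z [0.0056 0.0114 0.0705] ((487.9998779296875, -221.9966583251953), (140.5796356201172, 259.8432922363281), 88.65836334228516) [[356.0, -289.0], [616.0, -295.0], [620.0, -155.0], [360.0, -149.0]]
gauge 501 z [0.0576 0.0669 0.0752] ((488.0646667480469, -217.42349243164062), (34.7943229675293, 209.01724243164062), 76.68861389160156) [[382.0, -210.0], [586.0, -258.0], [594.0, -225.0], [390.0, -176.0]]
tube 232 z [0.0816 0.1148 0.1332] ((414.62164306640625, 182.534423828125), (29.63678550720215, 60.335636138916016), 75.67102813720703) [[382.0, 176.0], [440.0, 161.0], [448.0, 189.0], [389.0, 204.0]]
(500, 650, 3)
```

View pics/crop1.png

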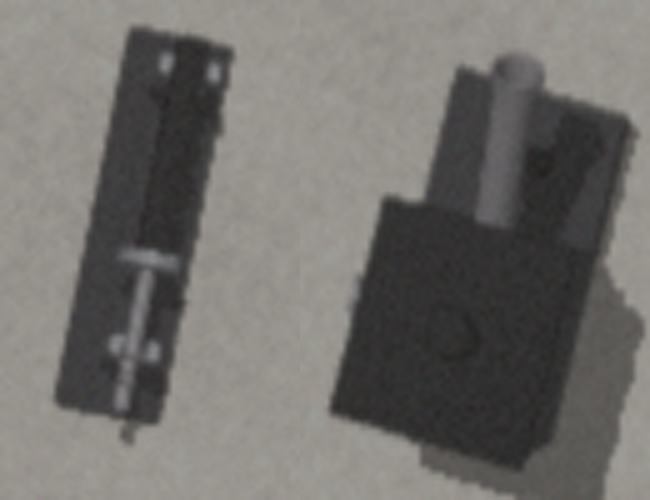

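```bash
cat >> h.py <<'E'
from scipy.spatial.transform import Rotation as Ro
def plan(target,head):
    """target TCP world m, head = desired heading (rad) of rod axis; prints tool-frame shift if shift first, and roll"""
    o=ctrl.get_obs();R=Ro.from_rotvec(o['tool_rot']).as_matrix()
    s=R.T@(np.array(target)-o['tool_pos'])*1000
    hx=np.arctan2(R[1,0],R[0,0]); dr=-(head-hx)   # tool z down: roll + lowers heading
    dr=(dr+np.pi/2)%np.pi-np.pi/2
    print('t',o['t'],'xaxis heading deg',np.degrees(hx).round(2),'shift mm',s.round(1),'roll',round(dr,4),'q6',o['q'][5].round(3),'tilt',np.degrees(np.arccos(-R[2,2])).round(2))
E
python3 - <<'E'
from h import *
plan([.537,-.229,.22],np.radians(180-13.4)); print(optics.camera_params('wrist'))
E
```

```text
t 0.1 xaxis heading deg 20.84 shift mm [ 420.3 -219.3  -18.7] roll 0.5976 q6 -0.119 tilt 0.11
{'mtx': array([[283.83157981,   0.        , 318.59552901],
       [  0.        , 283.83157981, 199.16813422],
       [  0.        ,   0.        ,   1.        ]]), 'tool_from_camera': array([[-1.34461002e-04, -9.59188122e-01, -2.82768684e-01,
         7.10543852e-02],
       [ 9.99999892e-01, -2.54708533e-04,  3.88488608e-04,
        -5.89326056e-04],
       [-4.44657255e-04, -2.82768602e-01,  9.59188053e-01,
        -1.71528302e-01],
       [ 0.00000000e+00,  0.00000000e+00,  0.00000000e+00,
         1.00000000e+00]])}
```

```bash
python3 -m handwheel '[{"tx":30,"ty":-16,"tz":-2},{"tx":30,"ty":-16,"tz":-2},{"tx":30,"ty":-16,"tz":-2},{"tx":30,"ty":-16,"tz":-2},{"tx":30,"ty":-16,"tz":-2},{"tx":30,"ty":-16,"tz":-2},{"tx":30,"ty":-16,"tz":-2},{"tx":30,"ty":-16,"tz":-2},{"tx":30,"ty":-16,"tz":-2},{"tx":30,"ty":-16},{"tx":30,"ty":-16},{"tx":30,"ty":-16}]' 60; python3 -m handwheel '[{"tx":30,"ty":-14},{"tx":30,"ty":-14},{"roll":0.12},{"roll":0.12},{"roll":0.12},{"roll":0.12},{"roll":0.118},{},{}]'
python3 - <<'E'
from h import *
plan([.537,-.229,.22],np.radians(180-13.4))
o=ctrl.get_obs();p,d=optics.get_image('wrist')
np.savez('w1.npz',p=p,d=d,pos=o['tool_pos'],rot=o['tool_rot']);cv2.imwrite('pics/w1.png',p[:,:,::-1])
E
```

```text
t 0.1 xaxis heading deg 20.84 shift mm [ 420.3 -219.3  -18.7] roll 0.5976 q6 -0.119 tilt 0.11$[0]: bad value
$[0]: bad value
```

View pics/w1.png

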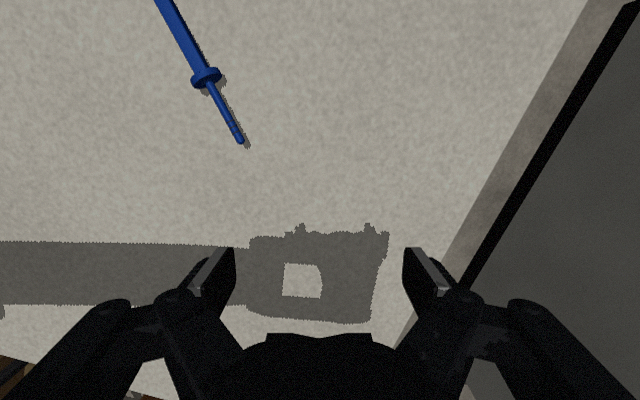

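The picture shows only the start position (blue look-alike at 205,75): the rows were refused, presumably because each needs all four keys.

```bash
python3 -m handwheel '[{"tx":30,"ty":-16,"tz":-2,"roll":0},{"tx":30,"ty":-16,"tz":-2,"roll":0},{"tx":30,"ty":-16,"tz":-2,"roll":0},{"tx":30,"ty":-16,"tz":-2,"roll":0},{"tx":30,"ty":-16,"tz":-2,"roll":0},{"tx":30,"ty":-16,"tz":-2,"roll":0},{"tx":30,"ty":-16,"tz":-2,"roll":0},{"tx":30,"ty":-16,"tz":-2,"roll":0},{"tx":30,"ty":-16,"tz":-2,"roll":0},{"tx":30,"ty":-16,"tz":0,"roll":0},{"tx":30,"ty":-16,"tz":0,"roll":0},{"tx":30,"ty":-16,"tz":0,"roll":0}]' 60; python3 -m handwheel '[{"tx":30,"ty":-14,"tz":0,"roll":0},{"tx":30,"ty":-14,"tz":0,"roll":0},{"tx":0,"ty":0,"tz":0,"roll":0.12},{"tx":0,"ty":0,"tz":0,"roll":0.12},{"tx":0,"ty":0,"tz":0,"roll":0.12},{"tx":0,"ty":0,"tz":0,"roll":0.12},{"tx":0,"ty":0,"tz":0,"roll":0.118},{"tx":0,"ty":0,"tz":0,"roll":0},{"tx":0,"ty":0,"tz":0,"roll":0}]'
python3 - <<'E'
from h import *
plan([.537,-.229,.22],np.radians(180-13.4))
o=ctrl.get_obs();p,d=optics.get_image('wrist')
np.savez('w1.npz',p=p,d=d,pos=o['tool_pos'],rot=o['tool_rot']);cv2.imwrite('pics/w2.png',p[:,:,::-1])
E
```

```text
t: 1.15
tool_pos: [0.4912, -0.275, 0.2197]
tool_rot: [-3.09, -0.568, 0.0]
contact_force: [0.8, -0.1, -0.4]
opening: 0.06
grip_force: 0.0
t: 1.9
tool_pos: [0.5364, -0.2289, 0.2195]
tool_rot: [-3.12, 0.362, 0.001]
contact_force: [-0.6, 0.3, 0.0]
opening: 0.0601
grip_force: 0.0
t 1.9 xaxis heading deg -13.25 shift mm [ 0.6 -0.1 -0.5] roll 0.0027 q6 1.271 tilt 0.04
```

View pics/w2.png

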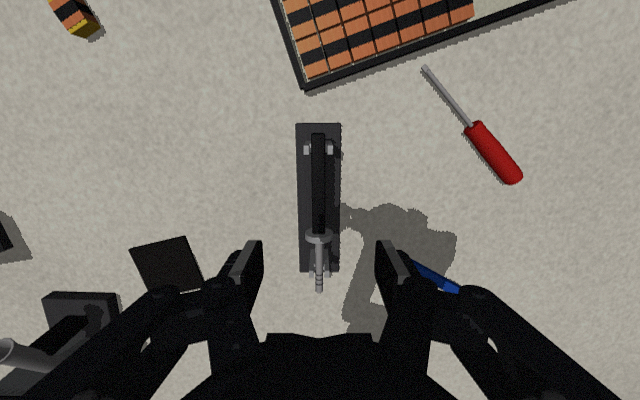

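The gauge lies in the rest: handle from (318,134) to (318,233), collar at about (319,238), tip at (319,291). It is well lined up with the fingers; the pad is at about (167,265).

```bash
cat >> h.py <<'E'
def wpix(f,uv,z):
    c=optics.camera_params('wrist');K=c['mtx'];T=c['tool_from_camera']
    R=Ro.from_rotvec(f['rot']).as_matrix()
    r=np.linalg.inv(K)@np.array([uv[0],uv[1],1.]); r=R@T[:3,:3]@r; o=R@T[:3,3]+f['pos']
    return o+r*(z-o[2])/r[2]
def wcloud(f):
    c=optics.camera_params('wrist');K=c['mtx'];T=c['tool_from_camera'];d=f['d']
    R=Ro.from_rotvec(f['rot']).as_matrix();v,u=np.indices(d.shape)
    P=np.stack([(u-K[0,2])/K[0,0]*d,(v-K[1,2])/K[1,1]*d,d],-1)
    return (P@T[:3,:3].T+T[:3,3])@R.T+f['pos']
E
python3 - <<'E'
from h import *
np.set_printoptions(precision=4,suppress=True)
f=np.load('w1.npz')
for uv,z in [((318,134),.068),((318,232),.068),((319,240),.06),((319,291),.06)]: print(uv,wpix(f,uv,z))
W=wcloud(f);A=W[110:300,285:350].reshape(-1,3);m=(A[:,2]>.055)&(A[:,2]<.085)&(f['d'][110:300,285:350].ravel()>0);B=A[m]
print(len(B),cv2.minAreaRect((B[:,:2]*1000).astype(np.float32)),np.median(B[:,2]))
P=W[230:300,125:215].reshape(-1,3);m=(P[:,2]<.015)&(P[:,2]>-.005);col=f['p'][230:300,125:215].reshape(-1,3).max(1)<60
B=P[m&col];print('pad',len(B),cv2.minAreaRect((B[:,:2]*1000).astype(np.float32)))
E
```

```text
(318, 134) [ 0.5863 -0.24    0.068 ]
(318, 232) [ 0.4719 -0.213   0.068 ]
(319, 240) [ 0.4576 -0.2109  0.06  ]
(319, 291) [ 0.3849 -0.1938  0.06  ]
2267 ((485.83270263671875, -216.6162872314453), (34.01036834716797, 208.02908325195312), 77.6966552734375) 0.06735022313664593
pad 2780 ((441.18194580078125, 31.599225997924805), (88.30680084228516, 89.43865966796875), 0.46118462085723877)
```

```bash
python3 -m handwheel '[{"tx":5,"ty":0,"tz":28,"roll":0},{"tx":0,"ty":0,"tz":28,"roll":0},{"tx":0,"ty":0,"tz":28,"roll":0},{"tx":0,"ty":0,"tz":28,"roll":0},{"tx":0,"ty":0,"tz":28,"roll":0},{"tx":0,"ty":0,"tz":20,"roll":0},{"tx":0,"ty":0,"tz":18,"roll":0},{"tx":0,"ty":0,"tz":0,"roll":0}]' 60; python3 -m handwheel '[{"tx":0,"ty":0,"tz":0,"roll":0},{"tx":0,"ty":0,"tz":0,"roll":0},{"tx":0,"ty":0,"tz":0,"roll":0},{"tx":0,"ty":0,"tz":0,"roll":0},{"tx":0,"ty":0,"tz":0,"roll":0},{"tx":0,"ty":0,"tz":0,"roll":0},{"tx":0,"ty":0,"tz":0,"roll":0},{"tx":0,"ty":0,"tz":0,"roll":0},{"tx":0,"ty":0,"tz":0,"roll":0}]' 5 40
```

```text
t: 2.62
tool_pos: [0.5382, -0.2284, 0.0369]
tool_rot: [-3.117, 0.364, 0.013]
contact_force: [-1.3, 0.5, -0.9]
opening: 0.06
grip_force: 0.0
t: 3.37
tool_pos: [0.5415, -0.2302, 0.042]
tool_rot: [3.12, -0.367, 0.0]
contact_force: [0.4, 0.0, 0.9]
opening: 0.0047
grip_force: 0.0
```

```bash
python3 - <<'E'
from h import *
plan([.541,-.230,.041],np.radians(180-13.3))
p,d=optics.get_image('wrist');q,_=optics.get_image('scene')
S=np.vstack([cv2.resize(p[130:400,200:440],(480,540))]);T=cv2.resize(q[170:300,180:300],(320,347),interpolation=2)
C=np.zeros((540,800,3),np.uint8);C[:,:480]=S;C[:347,480:]=T
cv2.imwrite('pics/c3.png',C[:,:,::-1])
E
```

```text
t 3.3667 xaxis heading deg -13.41 shift mm [-0.5 -0.1  1. ] roll -0.002 q6 1.277 tilt 0.0
```

View pics/c3.png

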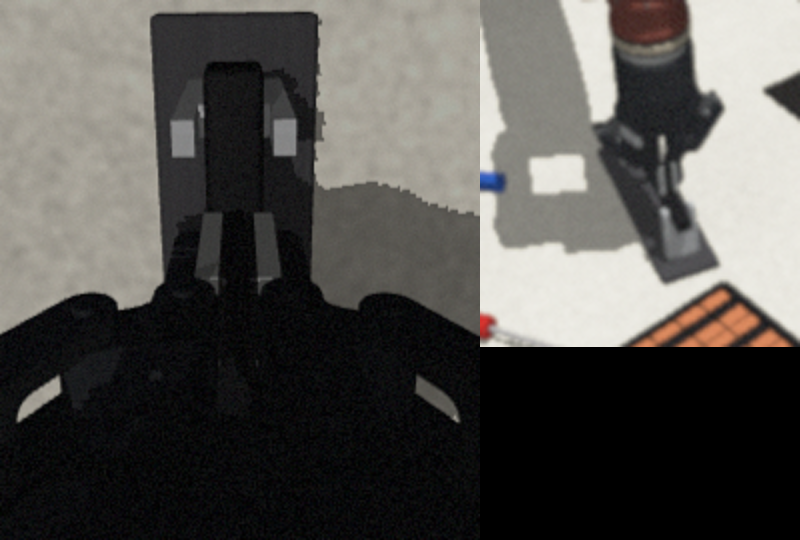

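The fingers look closed about the handle (pads near 210 and 265, row 240), but the opening reading says otherwise; I read it again after a few idle rows.

```bash
python3 -m handwheel '[{"tx":0,"ty":0,"tz":0,"roll":0},{"tx":0,"ty":0,"tz":0,"roll":0},{"tx":0,"ty":0,"tz":0,"roll":0}]' 0 40;python3 - <<'E'
from h import *
o=ctrl.get_obs();print(o['opening'],o['grip_force'])
p,d=optics.get_image('wrist');f=dict(d=d,pos=o['tool_pos'],rot=o['tool_rot']);W=wcloud(f)
np.set_printoptions(precision=4,suppress=True)
R=Ro.from_rotvec(o['tool_rot']).as_matrix()
for v in (180,220,240,250,260,270):
  for u in range(290,350,6):
    t=R.T@(W[v,u]-o['tool_pos'])*1000; print((u,v),t.round(0),end=' ')
  print()
E
```

```text
t: 3.72
tool_pos: [0.5414, -0.2302, 0.0418]
tool_rot: [-3.12, 0.367, 0.0]
contact_force: [0.1, -0.3, 0.9]
opening: 0.0001
grip_force: 0.0
7.309027760339897e-05 0.0
(290, 180) [ 33. -17.  -3.] (296, 180) [ 33. -14.  -2.] (302, 180) [ 38.  -9. -25.] (308, 180) [ 39.  -5. -27.] (314, 180) [ 39.  -2. -26.] (320, 180) [ 38.   1. -26.] (326, 180) [ 39.   4. -26.] (332, 180) [34.  8. -5.] (338, 180) [34. 12. -4.] (344, 180) [34. 15. -4.] 
(290, 220) [ -6. -22.  33.] (296, 220) [ -6. -17.  33.] (302, 220) [ -6. -13.  32.] (308, 220) [ 16.  -6. -26.] (314, 220) [ 16.  -2. -25.] (320, 220) [ 16.   1. -27.] (326, 220) [ 16.   4. -25.] (332, 220) [-5. 10. 31.] (338, 220) [-6. 15. 32.] (344, 220) [-6. 20. 32.] 
(290, 240) [-23. -22.  33.] (296, 240) [-22. -18.  32.] (302, 240) [-22. -13.  32.] (308, 240) [ 10.  -5. -38.] (314, 240) [ 10.  -2. -38.] (320, 240) [  9.   1. -37.] (326, 240) [ 10.   4. -38.] (332, 240) [-22.  11.  32.] (338, 240) [-23.  15.  33.] (344, 240) [-22.  20.  32.] 
(290, 250) [-31. -23.  33.] (296, 250) [  6. -11. -41.] (302, 250) [  6.  -8. -42.] (308, 250) [ 10.  -5. -50.] (314, 250) [ 10.  -2. -49.] (320, 250) [ 10.   1. -49.] (326, 250) [  9.   4. -48.] (332, 250) [ 10.   7. -49.] (338, 250) [  6.  10. -42.] (344, 250) [  5.  13. -40.] 
(290, 260) [  5. -13. -51.] (296, 260) [  6. -10. -52.] (302, 260) [  6.  -8. -52.] (308, 260) [ 10.  -5. -59.] (314, 260) [ 10.  -2. -59.] (320, 260) [ 10.   1. -59.] (326, 260) [ 10.   3. -59.] (332, 260) [ 10.   6. -59.] (338, 260) [  5.   9. -51.] (344, 260) [  6.  12. -51.] 
(290, 270) [ 11. -11. -69.] (296, 270) [ 12.  -9. -71.] (302, 270) [ 10.  -7. -69.] (308, 270) [  9.  -4. -66.] (314, 270) [  9.  -2. -67.] (320, 270) [  9.   1. -67.] (326, 270) [  8.   3. -65.] (332, 270) [ 11.   6. -69.] (338, 270) [ 12.   8. -72.] (344, 270) [ 11.  11. -69.]
```

```bash
python3 - <<'E'
from h import *
p,d=optics.get_image('wrist');o=ctrl.get_obs();print(o['opening'])
a=cv2.imread('pics/c3.png')[:,:480,::-1]
b=cv2.resize(p[130:400,200:440],(480,540))
C=np.hstack([a[180:420,100:380],b[180:420,100:380]]);C=cv2.resize(np.clip(C.astype(int)*2+20,0,255).astype(np.uint8),(800,343))
cv2.imwrite('pics/c4.png',C[:,:,::-1])
E
```

```text
0.00028997130901704663
```

View pics/c4.png

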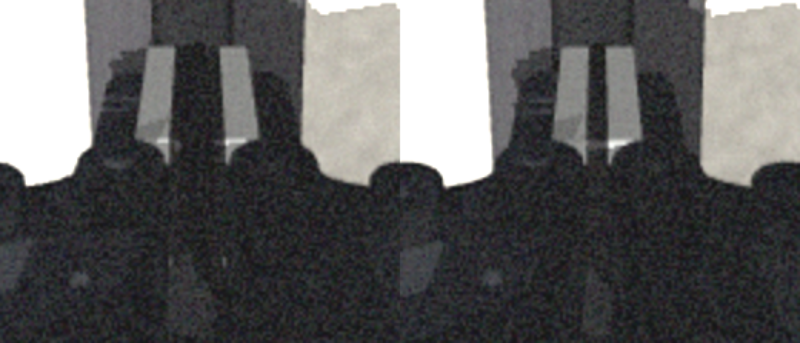

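The picture shows the fingers shut above the handle (the pads end at the top of the handle, row 45): the real fingertips stand some 30 mm behind the reported TCP. I will open, go 26 mm lower (still clear of the base plate) and close again.

```bash
python3 -m handwheel '[{"tx":0,"ty":0,"tz":0,"roll":0},{"tx":0,"ty":0,"tz":0,"roll":0},{"tx":0,"ty":0,"tz":0,"roll":0},{"tx":0,"ty":0,"tz":0,"roll":0},{"tx":0,"ty":0,"tz":0,"roll":0},{"tx":0,"ty":0,"tz":6,"roll":0},{"tx":0,"ty":0,"tz":7,"roll":0},{"tx":0,"ty":0,"tz":7,"roll":0},{"tx":0,"ty":0,"tz":6,"roll":0},{"tx":0,"ty":0,"tz":0,"roll":0}]' 50; python3 -m handwheel '[{"tx":0,"ty":0,"tz":0,"roll":0},{"tx":0,"ty":0,"tz":0,"roll":0},{"tx":0,"ty":0,"tz":0,"roll":0},{"tx":0,"ty":0,"tz":0,"roll":0},{"tx":0,"ty":0,"tz":0,"roll":0},{"tx":0,"ty":0,"tz":0,"roll":0},{"tx":0,"ty":0,"tz":0,"roll":0},{"tx":0,"ty":0,"tz":0,"roll":0}]' 5 40
python3 - <<'E'
from h import *
p,d=optics.get_image('wrist');o=ctrl.get_obs();f=dict(d=d,pos=o['tool_pos'],rot=o['tool_rot']);W=wcloud(f)
R=Ro.from_rotvec(o['tool_rot']).as_matrix();T=(W-o['tool_pos'])@R*1000
for v in range(170,290,8): print(v,[T[v,u].round(0).tolist() for u in (302,319,336)])
E
```

```text
t: 4.65
tool_pos: [0.54, -0.2293, 0.0134]
tool_rot: [-3.118, 0.367, 0.006]
contact_force: [-0.2, 0.8, 0.2]
opening: 0.0498
grip_force: 0.0
t: 5.32
tool_pos: [0.5419, -0.2304, 0.0164]
tool_rot: [3.12, -0.367, 0.001]
contact_force: [0.7, -0.7, 1.3]
opening: 0.0153
grip_force: 42.2
170 [[38.0, -10.0, 7.0], [46.0, 0.0, -38.0], [38.0, 11.0, 7.0]]
178 [[45.0, -7.0, -49.0], [45.0, 0.0, -50.0], [44.0, 8.0, -49.0]]
186 [[41.0, -7.0, -51.0], [41.0, 0.0, -51.0], [41.0, 8.0, -50.0]]
194 [[38.0, -7.0, -50.0], [38.0, 0.0, -51.0], [37.0, 8.0, -50.0]]
202 [[34.0, -7.0, -51.0], [34.0, 0.0, -51.0], [34.0, 8.0, -49.0]]
210 [[30.0, -7.0, -50.0], [30.0, 0.0, -51.0], [25.0, 9.0, -35.0]]
218 [[26.0, -7.0, -50.0], [26.0, 0.0, -51.0], [6.0, 12.0, 6.0]]
226 [[22.0, -7.0, -50.0], [23.0, 0.0, -51.0], [-0.0, 12.0, 6.0]]
234 [[18.0, -8.0, -50.0], [18.0, 0.0, -50.0], [-6.0, 12.0, 7.0]]
242 [[14.0, -8.0, -49.0], [15.0, 0.0, -51.0], [10.0, 9.0, -40.0]]
250 [[10.0, -8.0, -49.0], [11.0, 0.0, -51.0], [10.0, 8.0, -49.0]]
258 [[8.0, -7.0, -54.0], [7.0, 0.0, -52.0], [10.0, 8.0, -57.0]]
266 [[5.0, -7.0, -55.0], [2.0, 0.0, -51.0], [8.0, 8.0, -61.0]]
274 [[1.0, -8.0, -56.0], [-2.0, 0.0, -51.0], [5.0, 8.0, -63.0]]
282 [[-2.0, -7.0, -58.0], [-7.0, 0.0, -51.0], [2.0, 8.0, -64.0]]
```

```bash
python3 - <<'E'
from h import *
from scipy.optimize import least_squares
np.set_printoptions(precision=4,suppress=True)
P=[]
for n in ('top','scene'):
    z=np.load(n+'0.npz');d=z['d'];W=cloud(n,d).reshape(-1,3)[d.ravel()>0];P.append(W)
def rect(B):
    r=cv2.minAreaRect((B[:,:2]*1000).astype(np.float32));return len(B),np.round(r[0],1),np.round(r[1],1),round(r[2],2)
# lid, foot
for i,W in enumerate(P):
    near=(abs(W[:,0]-.34)<.14)&(abs(W[:,1]-.2)<.1)
    a=W[near&(W[:,2]>.118)&(W[:,2]<.16)&(W[:,0]<.372)];print(i,'lid',rect(a),np.median(a[:,2]))
    a=W[near&(W[:,2]>.016)&(W[:,2]<.028)];print(i,'foot',rect(a))
# cylinder: params mouth x,y, heading; points in tube region
def fr(h):
    c,s=np.cos(np.radians(35)),np.sin(np.radians(35))
    X=np.array([c*np.cos(h),c*np.sin(h),-s]);Y=np.array([-np.sin(h),np.cos(h),0]);return np.array([X,Y,np.cross(X,Y)])
def tl(p,W): return (W-[p[0],p[1],.125])@fr(p[2]).T
p0=np.array([.441,.176,np.radians(165)])
for k in ((0,),(1,),(0,1)):
    W=np.vstack([P[i] for i in k]);p=p0.copy()
    for it in range(6):
        q=tl(p,W);r=np.hypot(q[:,1],q[:,2])
        B=W[(q[:,0]>.008)&(q[:,0]<.065)&(r<.02)&(r>.007)&(W[:,2]>.06)]
        # outer radius 15 at mouth tapering? fit common radius
        f=lambda x:np.hypot(*tl(np.r_[x[:1],x[1],x[2]],B)[:,1:].T)-x[3]
        s=least_squares(f,np.r_[p,.012],loss='soft_l1',f_scale=.002);p=s.x[:3]
    print(k,len(B),p[:2],np.degrees(p[2]),s.x[3],'res',np.median(abs(s.fun)))
    q=tl(p,W);r=np.hypot(q[:,1],q[:,2]);m=r<.016;h=np.histogram(q[m,0],np.arange(-.02,.1,.004));print(h[0],)
E
```

```text
0 lid (1629, array([315.7, 209.4]), array([104.4, 104.2]), 74.92) 0.12578260112011885
0 foot (632, array([351. , 199.6]), array([100.3, 166.4]), 75.03)
1 lid (539, array([319.3, 212.9]), array([108.8, 111.6]), 74.19) 0.1261285829917952
1 foot (413, array([358.8, 200.7]), array([102.4, 168.5]), 75.29)
(0,) 186 [0.4381 0.1769] 165.75602569042942 0.012081881463630553 res 0.0013036782374090004
[ 0  0  0  0  1 34 17 21 11 13 11 11 11  6 12 13 10 10 10  9 19 11 11 11
  9 11  5  0  1]
(1,) 111 [0.4427 0.1774] 163.51840160677423 0.011963800492921228 res 0.0018584039531239997
[ 0  0  0  0  0  8 12  9  9  6  3  8  5  9  5  7  3  9  5 11  5  6  1  2
  5  3  1  4  2]
(0, 1) 280 [0.4387 0.1775] 165.70922242761412 0.012029871940290433 res 0.001634242890983133
[ 0  0  0  0  8 40 29 27 19 18 17 18 20  8 20 17 16 14 20 16 26 10 13 16
 14 13 14  6  6]
```

```bash
cat >> h.py <<'E'
def pitch():
    o=ctrl.get_obs();p,d=optics.get_image('wrist');f=dict(d=d,pos=o['tool_pos'],rot=o['tool_rot'])
    R=Ro.from_rotvec(o['tool_rot']).as_matrix();T=((wcloud(f)-o['tool_pos'])@R*1000)[60:300,314:325].reshape(-1,3)
    m=(T[:,0]>12)&(T[:,0]<42)&(T[:,2]<-25)&(T[:,2]>-95);T=T[m]
    k=np.polyfit(T[:,0],T[:,2],1);g=abs(np.polyval(k,T[:,0])-T[:,2])<4
    k=np.polyfit(T[g,0],T[g,2],1)
    print('pitch tip-down deg',np.degrees(np.arctan(-k[0])).round(2),'axis tool z at x=0',(k[1]+8*np.sqrt(1+k[0]**2)).round(1),'n',len(T),'handle end x',T[:,0].max().round(1),'grip',o['opening'].round(4),round(o['grip_force'],1),'F',np.round(o['contact_force'],1))
E
python3 -m handwheel '[{"tx":0,"ty":0,"tz":-15,"roll":0},{"tx":0,"ty":0,"tz":-25,"roll":0},{"tx":0,"ty":0,"tz":-30,"roll":0},{"tx":0,"ty":0,"tz":-30,"roll":0},{"tx":0,"ty":0,"tz":-20,"roll":0},{"tx":0,"ty":0,"tz":0,"roll":0.028},{"tx":0,"ty":0,"tz":0,"roll":0},{"tx":0,"ty":0,"tz":0,"roll":0}]'
python3 -c "
from h import *
pitch();plan([.6166,.129,.1364],np.radians(165))"
```

```text
t: 6.03
tool_pos: [0.5409, -0.2298, 0.135]
tool_rot: [-3.114, 0.41, 0.002]
contact_force: [0.4, 0.3, -1.7]
opening: 0.015
grip_force: 42.0Traceback (most recent call last):
  File "<string>", line 3, in <module>
    pitch();plan([.6166,.129,.1364],np.radians(165))
    ~~~~~^^
  File "h.py", line 36, in pitch
    print('pitch tip-down deg',np.degrees(np.arctan(-k[0])).round(2),'axis tool z at x=0',(k[1]+8*np.sqrt(1+k[0]**2)).round(1),'n',len(T),'handle end x',T[:,0].max().round(1),'grip',o['opening'].round(4),round(o['grip_force'],1),'F',np.round(o['contact_force'],1))
                                                                                                                                                                                      ^^^^^^^^^^^^^^^^^^
AttributeError: 'float' object has no attribute 'round'
```

```bash
sed -i "s/o\['opening'\].round(4)/round(float(o['opening']),4)/" h.py; python3 -c "
from h import *
pitch();plan([.6166,.129,.1364],np.radians(165))"
```

```text
pitch tip-down deg 0.09 axis tool z at x=0 -43.1 n 684 handle end x 42.0 grip 0.0152 41.9 F [ 0.7 -0.4 -1.8]
t 6.1333 xaxis heading deg -14.99 shift mm [ -19.2 -366.1   -2. ] roll 0.0001 q6 1.304 tilt 0.19
```

```bash
python3 -m handwheel '[{"tx":0,"ty":-15,"tz":-2,"roll":0},{"tx":-2,"ty":-34,"tz":0,"roll":0},{"tx":-2,"ty":-34,"tz":0,"roll":0},{"tx":-2,"ty":-34,"tz":0,"roll":0},{"tx":-2,"ty":-34,"tz":0,"roll":0},{"tx":-2,"ty":-34,"tz":0,"roll":0},{"tx":-2,"ty":-34,"tz":0,"roll":0},{"tx":-2,"ty":-34,"tz":0,"roll":0},{"tx":-2,"ty":-34,"tz":0,"roll":0},{"tx":-2,"ty":-34,"tz":0,"roll":0},{"tx":-2,"ty":-30,"tz":0,"roll":0},{"tx":0,"ty":-15,"tz":0,"roll":0}]'
python3 -m handwheel '[{"tx":0,"ty":0,"tz":15,"roll":0},{"tx":0,"ty":0,"tz":25,"roll":0},{"tx":0,"ty":0,"tz":18,"roll":0},{"tx":0,"ty":0,"tz":0,"roll":0},{"tx":0,"ty":0,"tz":0,"roll":0}]'
python3 - <<'E'
from h import *
pitch();plan([.6166,.129,.0784],np.radians(165))
q,d=optics.get_image('scene');u=proj('scene',[.46,.15,.12])[0].astype(int);print(u)
C=cv2.resize(q[u[1]-60:u[1]+60,u[0]-80:u[0]+80],(800,600),interpolation=2);cv2.imwrite('pics/s5.png',C[:,:,::-1])
E
```

```text
t: 7.13
tool_pos: [0.6162, 0.1326, 0.1368]
tool_rot: [-3.114, 0.405, 0.003]
contact_force: [0.6, 0.1, -1.1]
opening: 0.0148
grip_force: 41.9
t: 7.55
tool_pos: [0.6151, 0.1276, 0.0773]
tool_rot: [3.113, -0.412, -0.008]
contact_force: [0.8, 0.6, -0.8]
opening: 0.0154
grip_force: 41.9
pitch tip-down deg 0.16 axis tool z at x=0 -43.0 n 683 handle end x 41.9 grip 0.0154 41.9 F [ 0.8  0.6 -0.8]
t 7.6 xaxis heading deg -15.07 shift mm [-0.3 -1.2  1. ] roll -0.0012 q6 1.92 tilt 0.08
[339 162]
```

View pics/s5.png

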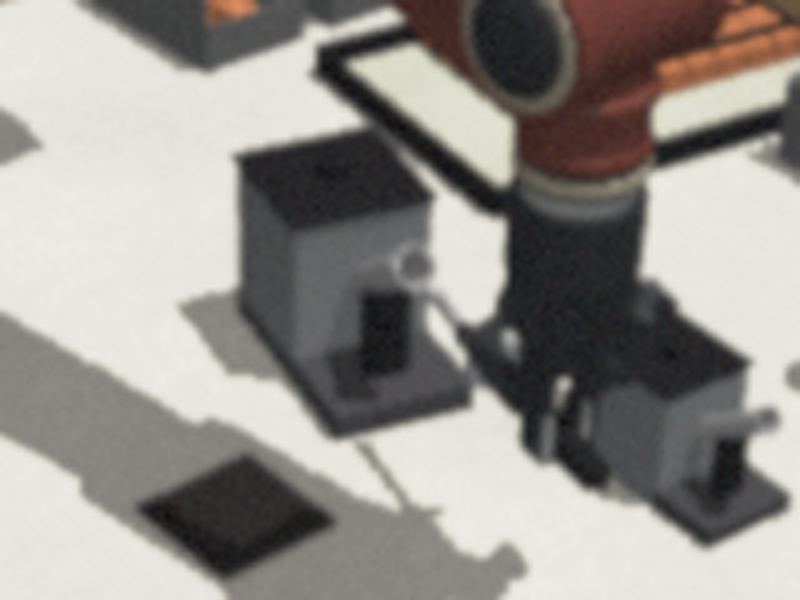

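Scene crop: the gauge is level, its tip at about crop (425,290), just outside the wanted tube's mouth ring at (413,263). I check that against the model.

```bash
python3 - <<'E'
from h import *
o=ctrl.get_obs();u=np.array([-.9659,.2588,0]);tip=o['tool_pos']+[0,0,.0433]+u*.1627
np.set_printoptions(precision=4,suppress=True)
print(tip)
for n,P in (('mouth',[.4378,.1769,.125]),('tip',tip),('collar',tip-.08*u)): print(n,(proj('scene',P)[0]-[259,102])*5, proj('top',P)[0])
q,d=optics.get_image('top');W=cloud('top',d)
# shaft points: near predicted axis
w=W.reshape(-1,3)[d.ravel()>0];r=(w-tip);a=r@u;v=np.array([.2588,.9659,0]);b=r@v
m=(a>-.12)&(a<.015)&(abs(b)<.025)&(abs(r[:,2])<.03);
for lo in np.arange(-.12,.015,.008):
    k=m&(a>=lo)&(a<lo+.008)
    if k.sum(): print(round(lo,3),k.sum(),'lat',np.median(b[k]).round(4),'z',np.median(r[k,2]).round(4))
x,y=proj('top',[.4378,.1769,.125])[0].astype(int)
C=cv2.resize(q[y-22:y+23,x-30:x+30],(800,600),interpolation=2);cv2.imwrite('pics/t6.png',C[:,:,::-1]);print(x-30,y-22)
E
```

```text
[0.4604 0.17   0.124 ]
mouth [410.6279 265.9658] [253.3954 241.5148]
tip [426.1292 286.5638] [256.202  232.8301]
collar [485.7123 354.1354] [264.4076 203.4314]
223 219
```

View pics/t6.png

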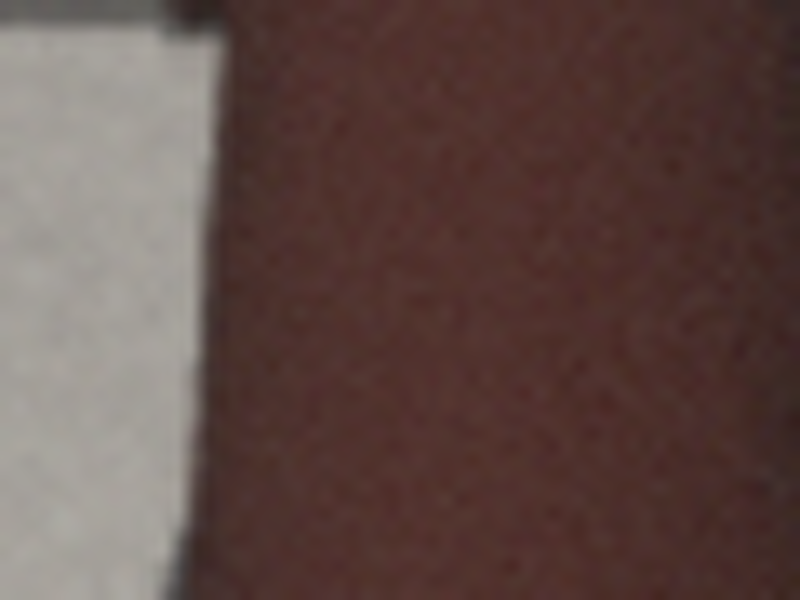

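The top view is blocked by the arm; the scene view agrees with the model to about 1 mm, so I move the tip into the mouth.

```bash
python3 -m handwheel '[{"tx":-8,"ty":0,"tz":0,"roll":0},{"tx":-8,"ty":0,"tz":0,"roll":0},{"tx":-7,"ty":0,"tz":0,"roll":0},{"tx":-6,"ty":0,"tz":0,"roll":0},{"tx":0,"ty":0,"tz":0,"roll":0},{"tx":0,"ty":0,"tz":0,"roll":0},{"tx":0,"ty":0,"tz":0,"roll":0}]'; python3 -c "
from h import *
pitch();plan([.5876,.1368,.0784],np.radians(165))"
```

```text
t: 8.28
tool_pos: [0.5891, 0.1361, 0.0801]
tool_rot: [-3.115, 0.41, -0.001]
contact_force: [-0.5, 0.8, -0.3]
opening: 0.0151
grip_force: 41.9
pitch tip-down deg 0.12 axis tool z at x=0 -43.1 n 690 handle end x 42.0 grip 0.0151 41.9 F [-0.5  0.8 -0.3]
t 8.3333 xaxis heading deg -15.02 shift mm [-1.8 -0.3  1.7] roll -0.0004 q6 1.937 tilt 0.03
```

```bash
python3 -m handwheel '[{"tx":-3,"ty":0,"tz":1,"roll":0},{"tx":0,"ty":0,"tz":0,"roll":0},{"tx":-0.3,"ty":0,"tz":-7,"roll":0},{"tx":-0.3,"ty":0,"tz":-7,"roll":0},{"tx":-1,"ty":0,"tz":-7,"roll":0},{"tx":-1,"ty":0,"tz":-7,"roll":0},{"tx":0,"ty":0,"tz":0,"roll":0},{"tx":0,"ty":0,"tz":0,"roll":0}]' 5 25; python3 -c "
from h import *
pitch();plan([.5876,.1368,.0784],np.radians(165))"
```

```text
t: 9.0
tool_pos: [0.5843, 0.1376, 0.1082]
tool_rot: [-3.114, 0.411, -0.003]
contact_force: [0.0, -0.4, -2.7]
opening: 0.0153
grip_force: 41.9
pitch tip-down deg 0.12 axis tool z at x=0 -43.1 n 685 handle end x 42.0 grip 0.0153 41.9 F [ 0.  -0.4 -2.7]
t 9.05 xaxis heading deg -15.02 shift mm [ 3.8 -0.3 29. ] roll -0.0003 q6 1.94 tilt 0.04
```

The rod rose without turning: the tip was not far enough under the upper lip. I back out and go in deeper before raising.

```bash
python3 -m handwheel '[{"tx":12,"ty":0,"tz":0,"roll":0},{"tx":10,"ty":0,"tz":0,"roll":0},{"tx":0,"ty":0,"tz":15,"roll":0},{"tx":0,"ty":0,"tz":15,"roll":0},{"tx":0,"ty":0,"tz":0.5,"roll":0},{"tx":0,"ty":0,"tz":0,"roll":0},{"tx":-8,"ty":0,"tz":0,"roll":0},{"tx":-8,"ty":0,"tz":0,"roll":0},{"tx":-5,"ty":0,"tz":0,"roll":0},{"tx":-3,"ty":0,"tz":0,"roll":0},{"tx":0,"ty":0,"tz":0,"roll":0},{"tx":0,"ty":0,"tz":0,"roll":0}]' ; python3 -c "
from h import *
pitch();plan([.5817,.1383,.0778],np.radians(165))"
```

```text
t: 10.05
tool_pos: [0.5817, 0.1381, 0.0769]
tool_rot: [-3.115, 0.41, -0.001]
contact_force: [-0.1, 0.2, -1.7]
opening: 0.0151
grip_force: 41.9
pitch tip-down deg -0.18 axis tool z at x=0 -43.2 n 686 handle end x 42.0 grip 0.0151 41.9 F [-0.1  0.2 -1.7]
t 10.1 xaxis heading deg -15.01 shift mm [-0.2 -0.2 -0.9] roll -0.0002 q6 1.941 tilt 0.05
```

```bash
python3 -m handwheel '[{"tx":-2,"ty":0,"tz":0,"roll":0},{"tx":-0.5,"ty":0,"tz":-5,"roll":0},{"tx":-0.5,"ty":0,"tz":-7,"roll":0},{"tx":-1,"ty":0,"tz":-7,"roll":0},{"tx":-1,"ty":0,"tz":-7,"roll":0},{"tx":0,"ty":0,"tz":0,"roll":0}]' ; python3 -c "
from h import *
pitch();plan([.5817,.1383,.0778],np.radians(165))"
```

```text
t: 10.6
tool_pos: [0.5784, 0.1394, 0.105]
tool_rot: [-3.114, 0.41, -0.007]
contact_force: [1.9, -1.2, -2.0]
opening: 0.0154
grip_force: 41.5
pitch tip-down deg 7.91 axis tool z at x=0 -42.9 n 669 handle end x 42.0 grip 0.0154 41.5 F [ 1.9 -1.2 -2. ]
t 10.65 xaxis heading deg -15.03 shift mm [ 3.5  0.1 26.5] roll -0.0005 q6 1.945 tilt 0.22
```

```bash
python3 -m handwheel '[{"tx":-2,"ty":0,"tz":-4,"roll":0},{"tx":-2,"ty":0,"tz":-6,"roll":0},{"tx":-2,"ty":0,"tz":-6,"roll":0},{"tx":-3,"ty":0,"tz":-6,"roll":0},{"tx":-3,"ty":0,"tz":-6,"roll":0},{"tx":0,"ty":0,"tz":0,"roll":0}]' ; python3 -c "
from h import *
pitch();plan([.5817,.1383,.0778],np.radians(165))"
```

```text
t: 11.15
tool_pos: [0.5657, 0.1426, 0.1322]
tool_rot: [-3.114, 0.41, -0.003]
contact_force: [2.5, -0.5, -1.4]
opening: 0.015
grip_force: 41.2
pitch tip-down deg 19.41 axis tool z at x=0 -42.4 n 631 handle end x 42.0 grip 0.015 41.2 F [ 2.5 -0.5 -1.4]
t 11.2 xaxis heading deg -15.02 shift mm [16.9 -0.1 53.6] roll -0.0003 q6 1.952 tilt 0.05
```

```bash
python3 -m handwheel '[{"tx":-3,"ty":0,"tz":-5,"roll":0},{"tx":-3,"ty":0,"tz":-6,"roll":0},{"tx":-3,"ty":0,"tz":-6,"roll":0},{"tx":-4,"ty":0,"tz":-6,"roll":0},{"tx":-4,"ty":0,"tz":-6,"roll":0},{"tx":-1,"ty":0,"tz":-3,"roll":0},{"tx":0,"ty":0,"tz":0,"roll":0},{"tx":0,"ty":0,"tz":0,"roll":0}]' ; python3 -c "
from h import *
pitch();plan([.5817,.1383,.0778],np.radians(165))"
```

```text
t: 11.87
tool_pos: [0.5476, 0.1473, 0.1628]
tool_rot: [-3.114, 0.41, 0.0]
contact_force: [1.5, -0.2, -1.4]
opening: 0.0152
grip_force: 41.2
pitch tip-down deg 29.93 axis tool z at x=0 -42.9 n 619 handle end x 42.0 grip 0.0152 41.2 F [ 1.5 -0.2 -1.4]
t 11.9167 xaxis heading deg -15.03 shift mm [35.4 -0.2 84.6] roll -0.0004 q6 1.964 tilt 0.05
```

```bash
python3 - <<'E'
from h import *
q,d=optics.get_image('scene');q2=q;u=proj('scene',[.46,.16,.14])[0].astype(int)
o=ctrl.get_obs();U=np.array([-.9659,.2588,0]);a=np.radians(29.9);g=o['tool_pos']+[0,0,.043];tip=g+.1627*(U*np.cos(a)-[0,0,np.sin(a)])
x0,y0=u[0]-40,u[1]-30;print(x0,y0)
C=cv2.resize(q[y0:y0+60,x0:x0+80],(800,600),interpolation=cv2.INTER_CUBIC)
for n,P in (('mouth',[.4378,.1769,.125]),('tip',tip),('grip',g),('collar',g+.0827*(U*np.cos(a)-[0,0,np.sin(a)]))):
    print(n,P,((proj('scene',P)[0]-[x0,y0])*10).round())
cv2.imwrite('pics/s7.png',C[:,:,::-1])
E
```

```text
301 125
mouth [0.4378, 0.1769, 0.125] [401. 302.]
tip [0.41119858 0.18368411 0.12406669] [362. 262.]
grip [0.54743308 0.1471819  0.20517064] [585. 259.]
collar [0.47818543 0.16573588 0.1639457 ] [466. 260.]
```

View pics/s7.png

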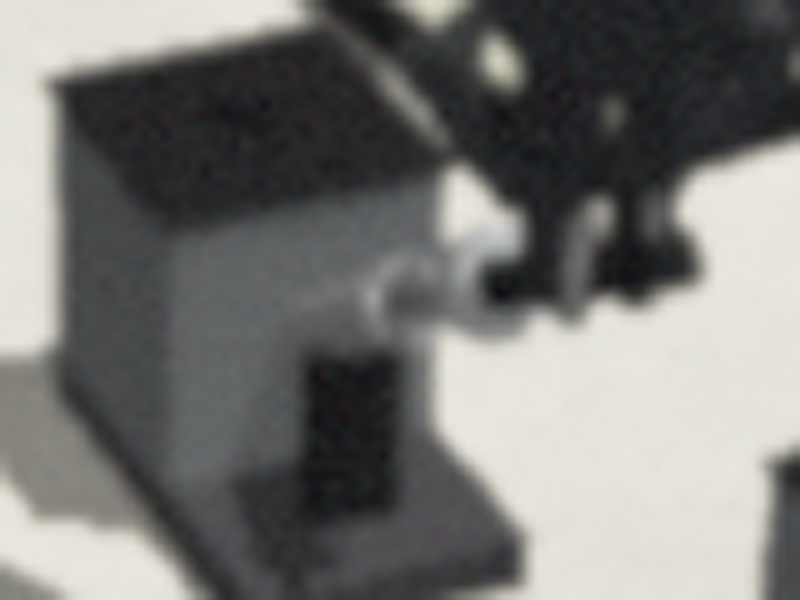

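The view shows the shaft inside the mouth ring at (405,295), with the collar at about (490,285) and the rod nearly in line with the tube. I push on along the axis.

```bash
python3 -m handwheel '[{"tx":-5,"ty":0,"tz":3.5,"roll":0},{"tx":-8,"ty":0,"tz":5.7,"roll":0},{"tx":-8,"ty":0,"tz":5.7,"roll":0},{"tx":-8,"ty":0,"tz":5.7,"roll":0},{"tx":-7,"ty":0,"tz":5,"roll":0},{"tx":0,"ty":0,"tz":0,"roll":0},{"tx":0,"ty":0,"tz":0,"roll":0}]' ; python3 -c "
from h import *
pitch();plan([.5032,.1594,.1294],np.radians(165))"
```

```text
t: 12.55
tool_pos: [0.5121, 0.1565, 0.136]
tool_rot: [3.114, -0.41, -0.002]
contact_force: [-0.1, -0.5, -1.2]
opening: 0.0153
grip_force: 41.2
pitch tip-down deg 30.35 axis tool z at x=0 -42.6 n 616 handle end x 42.0 grip 0.0153 41.2 F [-0.1 -0.5 -1.2]
t 12.6 xaxis heading deg -15.0 shift mm [-10.   -0.4   7.2] roll -0.0001 q6 1.99 tilt 0.02
```

```bash
python3 -m handwheel '[{"tx":-3,"ty":0,"tz":2.1,"roll":0},{"tx":-3,"ty":0,"tz":2.1,"roll":0},{"tx":-2,"ty":0,"tz":1.4,"roll":0},{"tx":-2,"ty":0,"tz":1.4,"roll":0},{"tx":0,"ty":0,"tz":0,"roll":0},{"tx":0,"ty":0,"tz":0,"roll":0},{"tx":0,"ty":0,"tz":0,"roll":0}]' ; python3 -c "
from h import *
pitch();plan([.5032,.1594,.1294],np.radians(165))"
```

```text
t: 13.18
tool_pos: [0.5034, 0.159, 0.1298]
tool_rot: [3.115, -0.411, -0.0]
contact_force: [0.4, 0.4, -0.9]
opening: 0.0152
grip_force: 41.2
pitch tip-down deg 30.27 axis tool z at x=0 -42.6 n 612 handle end x 42.0 grip 0.0152 41.2 F [ 0.4  0.4 -0.9]
t 13.2333 xaxis heading deg -15.02 shift mm [-0.4 -0.4  0.5] roll -0.0004 q6 1.998 tilt 0.0
```

Not yet stopped; I go on in small steps.

```bash
for i in 1 2 3; do python3 -m handwheel '[{"tx":-1,"ty":0,"tz":0.7,"roll":0},{"tx":-1,"ty":0,"tz":0.7,"roll":0},{"tx":0,"ty":0,"tz":0,"roll":0},{"tx":0,"ty":0,"tz":0,"roll":0}]' | grep -E "tool_pos|force"; done; python3 -c "
from h import *
pitch();plan([.5032,.1594,.1294],np.radians(165))"
```

```text
tool_pos: [0.5014, 0.1595, 0.1283]
contact_force: [-0.5, 0.9, -0.9]
grip_force: 41.2
tool_pos: [0.4994, 0.16, 0.1269]
contact_force: [0.4, 0.2, -2.7]
grip_force: 41.2
tool_pos: [0.4979, 0.1605, 0.1259]
contact_force: [1.1, -0.4, -1.0]
grip_force: 41.4
pitch tip-down deg 30.18 axis tool z at x=0 -42.7 n 615 handle end x 42.0 grip 0.0149 41.4 F [ 1.1 -0.4 -1. ]
t 14.2833 xaxis heading deg -15.02 shift mm [ 5.4 -0.3 -3.6] roll -0.0004 q6 2.003 tilt 0.04
```

```bash
for i in 1 2 3; do python3 -m handwheel '[{"tx":-1,"ty":0,"tz":0.7,"roll":0},{"tx":-1,"ty":0,"tz":0.7,"roll":0},{"tx":0,"ty":0,"tz":0,"roll":0}]' | grep -E "tool_pos|force"; done; python3 -c "
from h import *
pitch();plan([.5032,.1594,.1294],np.radians(165))"
```

```text
tool_pos: [0.4978, 0.1607, 0.1261]
contact_force: [4.8, -2.5, 3.1]
grip_force: 41.9
tool_pos: [0.4977, 0.1607, 0.1263]
contact_force: [7.3, -4.1, 5.2]
grip_force: 42.2
tool_pos: [0.4977, 0.1609, 0.1265]
contact_force: [9.5, -5.7, 8.3]
grip_force: 42.6
pitch tip-down deg 30.02 axis tool z at x=0 -42.9 n 615 handle end x 42.0 grip 0.0153 42.6 F [ 9.5 -5.7  8.3]
t 15.0833 xaxis heading deg -15.02 shift mm [ 5.7 -0.  -2.8] roll -0.0004 q6 2.007 tilt 0.85
```

Contact is made (about 14 N). My pitch fit probably includes the handle's rear face, so I refit over a shorter stretch.

```bash
sed -i "s/(T\[:,0\]<42)/(T[:,0]<30)/; s/print('pitch/print(np.histogram(T[:,0],5)[0],'pitch/" h.py; python3 - <<'E'
from h import *
pitch()
o=ctrl.get_obs();p,d=optics.get_image('wrist');f=dict(d=d,pos=o['tool_pos'],rot=o['tool_rot'])
R=Ro.from_rotvec(o['tool_rot']).as_matrix();T=((wcloud(f)-o['tool_pos'])@R*1000)
for v in range(110,300,8): print(v,np.median(T[v,314:325],0).round(1),end=' ')
# collar/mouth in scene: grey profile along the predicted tube axis line
q,_=optics.get_image('scene');g=cv2.cvtColor(q,cv2.COLOR_RGB2GRAY)
u=np.array([-.9659,.2588,0]);X=.819*u-[0,0,.574]
print('\n',[(int(s*1000),int(g[tuple(np.round(proj('scene',np.array([.4378,.1769,.125])+s*X)[0][::-1]).astype(int))])) for s in np.arange(-.08,.05,.004)])
E
```

```text
[55 57 63 66 69] pitch tip-down deg 32.76 axis tool z at x=0 -41.1 n 310 handle end x 30.0 grip 0.0152 42.6 F [ 9.3 -5.9  8.3]
110 [ 76.2   0.5 128.3] 118 [ 68.5   0.5 127.6] 126 [ 60.6   0.5 127.8] 134 [ 52.6   0.5 127.9] 142 [ 44.6   0.5 127.3] 150 [ 36.3   0.5 127.5] 158 [ 28.    0.5 127.6] 166 [ 19.5   0.5 127.4] 174 [ 10.9   0.5 127.1] 182 [ 46.6   0.4 -65.7] 190 [ 44.3   0.4 -69.1] 198 [ 42.2   0.3 -72.6] 206 [ 40.    0.3 -75.1] 214 [ 36.6   0.3 -74. ] 222 [ 32.4   0.4 -71.3] 230 [ 27.9   0.4 -68.4] 238 [ 23.2   0.4 -65.4] 246 [ 17.9   0.4 -61.9] 254 [ 12.7   0.4 -58.9] 262 [  6.5   0.4 -54.8] 270 [  0.    0.4 -50.8] 278 [ -7.3   0.4 -46. ] 286 [-15.5   0.4 -40.7] 294 [-24.    0.4 -35.5] 
 [(-80, 64), (-76, 64), (-72, 101), (-67, 101), (-63, 102), (-59, 102), (-55, 74), (-51, 74), (-47, 45), (-43, 45), (-39, 32), (-35, 32), (-31, 32), (-27, 32), (-23, 29), (-19, 29), (-15, 22), (-11, 22), (-7, 29), (-3, 29), (0, 73), (4, 73), (8, 122), (12, 109), (16, 122), (20, 122), (24, 118), (28, 118), (32, 109), (36, 109), (40, 97), (44, 97), (48, 93)]
```

The rear face gives 35.1° and the top face 32.5°, which puts the collar centre about 1 mm off the tube's axis: the stop is made. I hold a moment, then draw back until the tip is about 15 mm inside.

```bash
python3 -m handwheel '[{"tx":-0.5,"ty":0,"tz":-1,"roll":0},{"tx":0,"ty":0,"tz":0,"roll":0},{"tx":0,"ty":0,"tz":0,"roll":0},{"tx":0,"ty":0,"tz":0,"roll":0},{"tx":4,"ty":0,"tz":-2.8,"roll":0},{"tx":10,"ty":0,"tz":-7,"roll":0},{"tx":12,"ty":0,"tz":-8.4,"roll":0},{"tx":12,"ty":0,"tz":-8.4,"roll":0},{"tx":12,"ty":0,"tz":-8.4,"roll":0},{"tx":7,"ty":0,"tz":-5,"roll":0},{"tx":0,"ty":0,"tz":0,"roll":0},{"tx":0,"ty":0,"tz":0,"roll":0}]' ; cat >> h.py <<'E'
def tipest():
    """gauge tip & origin from the handle's rear top corner (wrist depth)"""
    o=ctrl.get_obs();p,d=optics.get_image('wrist');f=dict(d=d,pos=o['tool_pos'],rot=o['tool_rot'])
    R=Ro.from_rotvec(o['tool_rot']).as_matrix();T=np.median(((wcloud(f)-o['tool_pos'])@R*1000)[60:300,314:325],1)
    T=T[(T[:,0]>-5)&(T[:,0]<60)&(T[:,2]<-25)];e=T[:,0]>0
    i=np.argmin(T[:,2]) if np.ptp(T[:,2])>12 else np.argmax(T[:,0])
    S=T[(T[:,0]<T[i,0]-3)];k=np.polyfit(S[:,0],S[:,2],1);th=np.arctan(-k[0])
    x=T[i,0];c=np.array([x,np.polyval(k,x)]);a=np.array([-np.cos(th),np.sin(th)])
    end=c+8*np.array([np.sin(th),np.cos(th)]);m=np.array([.4378,.1769,.125]);u=np.array([-.9659,.2588,0])
    for n,s in (('org',130),('tip',210)):
        t=end+s*a;w=o['tool_pos']+R@np.array([t[0],0,t[1]])/1000;r=w-m;h=r@u
        print(n,w.round(4),'tube x %.1f perp %.1f mm'%(1e3*(h*.819-r[2]*.574),1e3*(h*.574+r[2]*.819)))
    print('pitch',np.degrees(th).round(2),'corner',c.round(1),'t',o['t'],'grip',round(o['grip_force'],1),'F',np.round(o['contact_force'],1),'pos',o['tool_pos'].round(4))
E
python3 -c "
from h import *
tipest()"
```

```text
t: 16.23
tool_pos: [0.5461, 0.1475, 0.162]
tool_rot: [-3.114, 0.411, 0.002]
contact_force: [1.1, -0.3, -1.8]
opening: 0.0153
grip_force: 41.3
org [0.4835 0.1643 0.161 ] tube x -59.5 perp 2.2 mm
tip [0.4187 0.1817 0.1174] tube x 20.5 perp 5.1 mm
pitch 33.06 corner [ 39.8 -76.5] t 16.2333 grip 41.3 F [ 1.1 -0.3 -1.8] pos [0.5461 0.1475 0.162 ]
```

```bash
python3 -m handwheel '[{"tx":4,"ty":0,"tz":6,"roll":0},{"tx":4,"ty":0,"tz":6,"roll":0},{"tx":4,"ty":0,"tz":6,"roll":0},{"tx":4,"ty":0,"tz":6,"roll":0},{"tx":3,"ty":0,"tz":6,"roll":0},{"tx":3,"ty":0,"tz":6,"roll":0},{"tx":3,"ty":0,"tz":6,"roll":0},{"tx":3,"ty":0,"tz":6,"roll":0},{"tx":2,"ty":0,"tz":6,"roll":0},{"tx":0,"ty":0,"tz":0,"roll":0}]' ;python3 -c "
from h import *
tipest()"
```

```text
t: 17.12
tool_pos: [0.5751, 0.1393, 0.1066]
tool_rot: [3.114, -0.411, -0.003]
contact_force: [-1.8, 0.1, -0.1]
opening: 0.0153
grip_force: 40.7
org [0.4976 0.1602 0.1316] tube x -54.6 perp -30.3 mm
tip [0.422  0.1804 0.1149] tube x 19.0 perp 1.0 mm
pitch 12.1 corner [ 45.2 -59.9] t 17.1167 grip 40.7 F [-1.8  0.1 -0.1] pos [0.5751 0.1393 0.1066]
```

```bash
python3 -m handwheel '[{"tx":2,"ty":0,"tz":6,"roll":0},{"tx":2,"ty":0,"tz":6,"roll":0},{"tx":2,"ty":0,"tz":6,"roll":0},{"tx":1,"ty":0,"tz":6,"roll":0},{"tx":1,"ty":0,"tz":6,"roll":0},{"tx":0,"ty":0,"tz":3,"roll":0},{"tx":0,"ty":0,"tz":0,"roll":0}]' ;python3 -c "
from h import *
tipest()"
```

```text
t: 17.75
tool_pos: [0.583, 0.1374, 0.0745]
tool_rot: [3.114, -0.411, -0.001]
contact_force: [0.2, -0.1, 1.4]
opening: 0.0149
grip_force: 40.8
org [0.4595 0.1706 0.1468] tube x -31.0 perp 4.9 mm
tip [0.3845 0.1907 0.1659] tube x 21.7 perp 65.1 mm
pitch -13.77 corner [  0.3 -49.1] t 17.75 grip 40.8 F [ 0.2 -0.1  1.4] pos [0.583  0.1374 0.0745]
```

```bash
python3 -c "
from h import *
pitch()"
```

```text
[82 78 80 82 81] pitch tip-down deg -0.82 axis tool z at x=0 -42.0 n 403 handle end x 30.0 grip 0.0151 40.7 F [0.1 0.1 0.6]
```

```bash
python3 -m handwheel '[{"tx":5,"ty":0,"tz":-1,"roll":0},{"tx":12,"ty":0,"tz":0,"roll":0},{"tx":15,"ty":0,"tz":0,"roll":0},{"tx":15,"ty":0,"tz":0,"roll":0},{"tx":10,"ty":0,"tz":0,"roll":0},{"tx":0,"ty":0,"tz":0,"roll":0},{"tx":0,"ty":0,"tz":0,"roll":0},{"tx":0,"ty":0,"tz":-20,"roll":0},{"tx":0,"ty":0,"tz":-20,"roll":0},{"tx":0,"ty":0,"tz":0,"roll":0},{"tx":0,"ty":0,"tz":0,"roll":0}]' ;python3 -c "
from h import *
pitch();plan([.5984,-.0105,.115],np.radians(165))"
```

```text
t: 18.77
tool_pos: [0.6388, 0.1231, 0.1178]
tool_rot: [-3.114, 0.41, -0.005]
contact_force: [0.1, -1.2, -1.4]
opening: 0.0152
grip_force: 40.5
[76 77 82 79 85] pitch tip-down deg -0.06 axis tool z at x=0 -41.9 n 399 handle end x 30.0 grip 0.0152 40.5 F [ 0.1 -1.2 -1.4]
t 18.8167 xaxis heading deg -15.0 shift mm [ -3.4 139.1   1.2] roll -0.0001 q6 1.909 tilt 0.01
```

```bash
python3 -m handwheel '[{"tx":0,"ty":10,"tz":0,"roll":0},{"tx":-1,"ty":20,"tz":0,"roll":0},{"tx":-1,"ty":25,"tz":0,"roll":0},{"tx":-1,"ty":25,"tz":0,"roll":0},{"tx":0,"ty":25,"tz":0,"roll":0},{"tx":0,"ty":20,"tz":0,"roll":0},{"tx":0,"ty":14,"tz":5,"roll":0},{"tx":0,"ty":0,"tz":15,"roll":0},{"tx":0,"ty":0,"tz":15,"roll":0},{"tx":0,"ty":0,"tz":0,"roll":0},{"tx":0,"ty":0,"tz":0,"roll":0},{"tx":0,"ty":0,"tz":0,"roll":0}]' ;python3 - <<'E'
from h import *
pitch();plan([.5984,-.0105,.037],np.radians(165))
for n in ('scene','top'):
    q,d=optics.get_image(n)
    W=cloud(n,d).reshape(-1,3)[d.ravel()>0]
    # points of shaft/collar above pad area
    m=(abs(W[:,0]-.46)<.06)&(abs(W[:,1]-.028)<.05)&(W[:,2]>.03)&(W[:,2]<.13)
    B=W[m];
    if len(B)<5: print(n,len(B));continue
    u=np.array([-.9659,.2588]);a=(B[:,:2]-[.4412,.0316])@u;b=(B[:,:2]-[.4412,.0316])@[.2588,.9659]
    for lo in np.arange(-.1,.04,.01):
        k=(a>=lo)&(a<lo+.01)
        if k.sum():print(n,round(lo,3),k.sum(),'lat',np.median(b[k]).round(4),'z',np.median(B[k,2]).round(4))
E
```

```text
t: 19.82
tool_pos: [0.5991, -0.0106, 0.0813]
tool_rot: [-3.115, 0.41, 0.001]
contact_force: [-0.6, 0.4, -1.0]
opening: 0.0152
grip_force: 40.4
[76 77 80 83 84] pitch tip-down deg 0.27 axis tool z at x=0 -41.8 n 400 handle end x 30.0 grip 0.0152 40.4 F [-0.6  0.4 -1. ]
t 19.8667 xaxis heading deg -15.0 shift mm [-1.3  0.3 45. ] roll -0.0 q6 1.691 tilt 0.05
scene -0.05 5 lat -0.0002 z 0.1278
scene -0.04 3 lat 0.0027 z 0.1281
scene -0.03 4 lat 0.0007 z 0.1265
scene -0.02 7 lat -0.0011 z 0.128
scene -0.01 2 lat 0.0027 z 0.1292
top 0
```

The scene depth shows the shaft ending right at the pad's centre, level. I lower it 45 mm, let it settle and check.

```bash
python3 -m handwheel '[{"tx":-1,"ty":0,"tz":10,"roll":0},{"tx":0,"ty":0,"tz":12,"roll":0},{"tx":0,"ty":0,"tz":12,"roll":0},{"tx":0,"ty":0,"tz":8,"roll":0},{"tx":0,"ty":0,"tz":3,"roll":0},{"tx":0,"ty":0,"tz":0,"roll":0},{"tx":0,"ty":0,"tz":0,"roll":0},{"tx":0,"ty":0,"tz":0,"roll":0},{"tx":0,"ty":0,"tz":0,"roll":0},{"tx":0,"ty":0,"tz":0,"roll":0},{"tx":0,"ty":0,"tz":0,"roll":0},{"tx":0,"ty":0,"tz":0,"roll":0}]' ;python3 - <<'E'
from h import *
pitch()
q,d=optics.get_image('scene')
W=cloud('scene',d).reshape(-1,3)[d.ravel()>0]
m=(abs(W[:,0]-.46)<.06)&(abs(W[:,1]-.028)<.04)&(W[:,2]>.03)&(W[:,2]<.11);B=W[m]
u=np.array([-.9659,.2588]);r=B[:,:2]-[.4412,.0316];a=r@u;b=r@[.2588,.9659];k=abs(b)<.012
print(len(B),'reach past centre',a[k].max(),'lat',np.median(b[k]),'z',np.median(B[k,2]),np.abs(ctrl.get_obs()['dq']).max())
E
```

```text
t: 20.97
tool_pos: [0.5985, -0.0104, 0.0368]
tool_rot: [3.115, -0.411, 0.001]
contact_force: [-0.1, 0.2, -1.0]
opening: 0.0152
grip_force: 40.4
[76 80 75 84 84] pitch tip-down deg -0.64 axis tool z at x=0 -42.2 n 399 handle end x 29.9 grip 0.0152 40.4 F [-0.1  0.2 -1. ]
37 reach past centre -0.0031306278940392267 lat 0.0007989865186141714 z 0.08293524065025015 0.0024656570221436914
```

```bash
python3 -c "
from station import ctrl
print(ctrl.finish_job())"
```

```text
the job is handed in; nothing more can be done
None
```

The job is handed in, verdict not shown: the gauge was seated to its collar stop (about 14 N contact), drawn out, and is held level (within about 1°) and still, tip about 3 mm from the pad's centre at about 80 mm height; I kept clear of the coil, spool and screwdriver but did not re-measure them.

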